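# Close up a new sharps container

## Task

Get the new sharps container ready: put the red lid on the yellow tub in the white bracket, the flap's lip on the same side as the tub's label, and press on its two thumb pads until both ends have clicked fully home. With the flap clicked shut too, keep a steady push of about 20 N on it for a second to confirm that everything is seated. Never put more than 50 N on a thumb pad, which would crack the tub, and leave everything else on the worktop as it is.

Things in the scene. Friction and masses are not known exactly. Their poses are not given: they have to be found in the camera images.
- tub: new sharps tub: open yellow tub, 92 (x) x 124 (y) mm outside at the rim, in a white bench bracket 106 x 142 mm; fixed to the worktop. Origin: centre of the bracket's underside, on the worktop; z up; -x is the front, with the white label; long axis y; rim top at z = 101 mm
- tub_mouth (a point): centre of the tub's mouth, level with the rim top; axes as the tub. Inside each end (y = 52 and -52 mm) a spring clip of two steel bars along x, 6 mm below the rim; a snap tongue under each end of the lid (8 mm round bead) has to be pushed between them: 12 to 15 N over that clip, then a click
- lid: loose red lid, 100 (x) x 132 (y) x 45 mm, 0.14 kg, lying right way up. Origin: centre of its skirt's lower edge; z up; -x is its front (flap lip side), long axis y. Top plate's upper face at z = 19 mm; in its middle an upright turret 40 (x) x 44 (y) mm from z = 19 to 41: grip it across the 44 mm, fingertips just above the plate. Skirt 16 mm deep, 2 mm play round the tub
- lid_left_pad (a point): upper face of the raised oval thumb pad (34 x 18 mm) at the lid's +y end, straight above its snap tongue: lid frame (0, 50, 20) mm. 105 mm above the tub's origin when fully home (plate on the rim), about 115 mm while the lid only rests on the clips
- lid_right_pad (a point): the same at the lid's -y end: lid frame (0, -50, 20) mm
- lid_front (a point): middle of the front upper edge of the lid: lid frame (-50, 0, 19) mm
- flap (a joint): flap on top of the turret, 38 (y) x 45 (x) mm, 3 mm thick, hinged along y at lid frame (18, 0, 43) mm, lip towards the lid's front; 0 = shut, grows as the lip rises; stays where it is left. Its lip meets a spring catch at about 0.15 rad and clicks below it at some 5 N
- flap_lip (a point): upper face of the flap at its lip, 43 mm from the hinge axis: with the flap shut, lid frame (-25, 0, 44.5) mm
- pill_jar: bystander: orange tablet jar with white lid, 50 mm across, 76 mm tall; origin: centre of its underside
- vial_d: bystander: brown vial with green cap, 46 mm across, 85 mm tall; origin: centre of its underside
- vial_b: bystander: clear vial with blue cap, 30 mm across, 60 mm tall; origin: centre of its underside
- eardrops: bystander: white bottle with green cap, 30 mm across, 78 mm tall; origin: centre of its underside
- gauze_stack: bystander: stack of white gauze swabs, 78 x 78 x 30 mm; origin: centre of its underside
- tape_roll: bystander: roll of white tape lying flat, 62 mm across, 13 mm high; origin: centre of its underside
- syringe_10: bystander: clear syringe lying along y, 140 x 23 x 33 mm; origin: centre of its underside
- thermometer: bystander: white digital thermometer lying along y, 122 x 19 x 10 mm; origin: centre of its underside
- forceps: bystander: steel dressing forceps lying along y, 140 x 16 x 12 mm; origin: centre of its underside
Things that resemble listed ones, but are neither listed nor needed, are in the scene too. Of the things that look like the lid, the larger one is meant.

How it is judged:
By the outcome, as a careful person would: the job done as asked, in the order asked, and still so for the second after the job is handed in, with the robot touching nothing.
It also fails if it takes over 67 s, if anything falls off the work surface, if the arm or the gripper's body presses on something with over 40 N, if the wrist force passes 120 N, or if a joint passes its speed limit or range.

## Robot

A 6-joint arm with a two-finger parallel gripper is mounted at the origin on a cart in front of the work surface, level with it; the furniture and walls round the work are solid. World frame = base frame: x ahead of the robot, y to its left, z up, the work surface at z = 0. Lengths are in m, angles in rad, forces in N, time in s.
With the tool pointing down it reaches from about 0.35 to 0.975 m from the base axis. Payload 4.9 kg.
Tool frame: the origin (TCP) lies at the very end of the fingers, on their centre line; the grasp point (between the pads) lies 19 mm behind it; z points along the fingers, y is the line along which they close (so a half turn about z gives the same grasp; the last joint's range is limited). The gripper opens to 85 mm and grips with 20 to 120 N. Pads are 22 mm wide; open, the fingers measure 114 mm over their backs; the gripper's body (76 mm by 85 mm) begins 54 mm behind the grasp point. The pads swing forward as they close: fully open they stand 13 mm farther back than shut.
Start: joints at [-0.119, 0.053, 1.613, -0, 1.476, -0.119], TCP at [0.625, 0, 0.231] pointing down, gripper open.
Joint ranges: [-3.01, 3.01], [-1.01, 2.22], [0.06, 2.58], [-1.02, 4.17], [0.09, 2.62], [-3.14, 3.14]. Speed limits (rad/s): [2.57, 2.57, 3.14, 3.14, 3.14, 3.14].

## Interface

Orientations are given as a unit quaternion [w, x, y, z].
In Python, from plant import manip gives the robot as it stands.
- The arm moves only by the tool send_rows, never from a script. Its argument "increments" is a list of rows, each an object of numbers: "claw": the closure, from -1 (fully open) to 1 (shut); "dx", "dy", "dz": the shift along the tool's x, y, z in units of 0.5 m (1.0 is 0.5 m); "yaw": the turn about the tool's z in units of 1.5 rad (1.0 is 1.5 rad). A call has 1 to 20 rows; each row is the pose to reach, as a shift and turn from the pose commanded when the call began, along the tool's axes at that moment; what a row does not reach only later rows make up. A row lasts 1/8 s, in which the tool goes at most 62.5 mm and 10.7 degrees, less where a joint would pass 70% of its speed; a pose out of reach is approached as far as the arm can. A call with a number of a shift or a turn outside -1 to 1 is refused whole. A call with a gripper value outside its range is refused whole. The fingers move at their own pace and stop on an object; the grip force is fixed at half the most. Time passes only in rows, so rows that repeat a pose let the fingers close. It gives the time, the measured TCP pose, the force, the opening and the grip force at its end, in the units of the state.
- manip.state(): the state, without advancing time (a new reading comes with each control period).
- manip.grab_frame(name): name is "scene" or "side" or "wrist"; returns the picture (420x560x3 uint8, red, green, blue); there is no depth.
- manip.camera_params(name): a dict with "camera_matrix" (3x3 intrinsics, pixels), "extrinsics" (4x4, takes a point from world to camera coordinates); the wrist camera has in their place "tool_from_camera" (4x4, takes a point from camera to tool coordinates, whose origin is the TCP and whose axes are the flange's). Camera axes: x right, y down, z forward; pixel columns grow to the right and rows downward; lengths in m; the calibration is good to about 2 mm. A picture is of the moment at which its call begins: read the wrist's pose just before it. camera_params takes no time and is no camera call.
- manip.job_done(): hands the job in; it is judged then, once.
The state is a dict: "time": time; "joint_pos": joint angles; "joint_vel": joint speeds; "joint_efforts": joint torques, N m; "tool_pos": TCP position; "tool_rot": TCP orientation; "contact_force": force on the tool from outside, world axes, zero at the start; "ft_torque": the same for the moment, N m; "gripper_width": opening from 0.0 (shut) to 1.0 (fully open); "grasp_force": force on a finger pad.
Only numpy, scipy, OpenCV 4.12 (cv2) and the standard library are available. Lean on these libraries where they do the work, as an engineer would, in place of code of your own. Each camera call takes 0.05 s, during which the arm holds its last target. There are 200 camera calls.

## Working session

There is one attempt and no reset: what is moved stays moved. The work goes in short steps, Python scripts to look and compute and a tool call to move; the robot and the scene stay as the last step left them, time stands still between calls to the robot, and variables do not carry over. Pictures are saved under pics/ and viewed, at most 10 in all, crops included, and the job is handed in when it is done.

Besides the shell and the picture viewer there is one more tool, called as name(argument=value, ...) on one line, values as JSON. send_rows: Moves the arm, as the interface text tells. Shifts and turns lie within -1 to 1; 1 stands for 0.5 m of shift or 1.5 rad of turn. Its arguments: {"type":"object","properties":{"increments":{"type":"array","items":{"type":"object","properties":{"claw":{"type":"number"},"dx":{"type":"number"},"dy":{"type":"number"},"dz":{"type":"number"},"yaw":{"type":"number"}}}}},"required":["increments"]}

```bash
mkdir -p pics; cat > h.py <<'E'
import numpy as np, cv2
from plant import manip
from scipy.spatial.transform import Rotation as R
def grab(n,f):
    s=manip.state(); im=manip.grab_frame(n); cv2.imwrite('pics/'+f,im[:,:,::-1]); return s,im
def cam(n,s=None):
    p=manip.camera_params(n); K=np.array(p['camera_matrix'])
    if n!='wrist': T=np.linalg.inv(np.array(p['extrinsics']))
    else:
        q=s['tool_rot']; W=np.eye(4); W[:3,:3]=R.from_quat([q[1],q[2],q[3],q[0]]).as_matrix(); W[:3,3]=s['tool_pos']
        T=W@np.array(p['tool_from_camera'])
    return K,T
def onz(n,uv,z,s=None):
    K,T=cam(n,s); d=T[:3,:3]@np.linalg.solve(K,[uv[0],uv[1],1]); o=T[:3,3]
    return o+d*(z-o[2])/d[2]
def proj(n,P,s=None):
    K,T=cam(n,s); c=np.linalg.inv(T)@np.r_[P,1]; u=K@c[:3]; return u[:2]/u[2]
E
python3 - <<'E'
from h import *
ims=[]
for n in ('scene','side','wrist'):
    s,im=grab(n,n+'0.png'); ims.append(im)
    K,T=cam(n,s); print(n,T.round(3).tolist(),K[0,0])
print(s)
E
```

```text
scene [[0.542, -0.63, 0.556, -0.131], [-0.84, -0.418, 0.345, -0.41], [0.015, -0.655, -0.756, 1.023], [0.0, 0.0, 0.0, 1.0]] 467.17380159371015
side [[-0.885, -0.206, 0.419, -0.007], [-0.467, 0.394, -0.792, 1.055], [-0.002, -0.896, -0.445, 0.662], [0.0, 0.0, 0.0, 1.0]] 386.3026700607425
wrist [[1.0, -0.001, -0.0, 0.626], [-0.001, -0.965, -0.264, 0.067], [0.0, 0.264, -0.965, 0.372], [0.0, 0.0, 0.0, 1.0]] 352.7354514156006
{'time': 0.1, 'joint_pos': array([-1.19004164e-01,  5.32995405e-02,  1.61413253e+00, -2.00891244e-05,
        1.47601786e+00, -1.19022485e-01]), 'joint_vel': array([ 0.00074588, -0.0005473 , -0.00192166,  0.00135907,  0.00137389,
        0.00027308]), 'joint_efforts': array([ 6.14647306e-04, -3.94903493e+01, -3.71363103e+01, -4.52310599e-05,
        3.99340541e-03, -4.17574097e-05]), 'tool_pos': array([6.24441307e-01, 5.89867962e-05, 2.30195007e-01]), 'tool_rot': array([-7.23785351e-04,  7.07099320e-01,  7.07113633e-01, -5.81895019e-04]), 'contact_force': array([ 0.31315973, -0.21683764, -0.26916906]), 'ft_torque': array([ 0.02816812, -0.00362995,  0.01976786]), 'grasp_force': 0.0, 'gripper_width': 1.0061416419503473}
```

View pics/scene0.png

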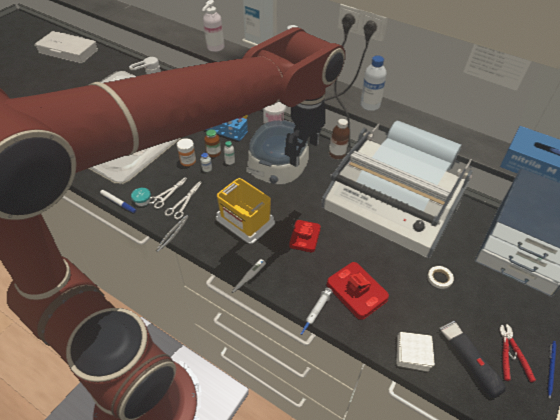

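View pics/side0.png

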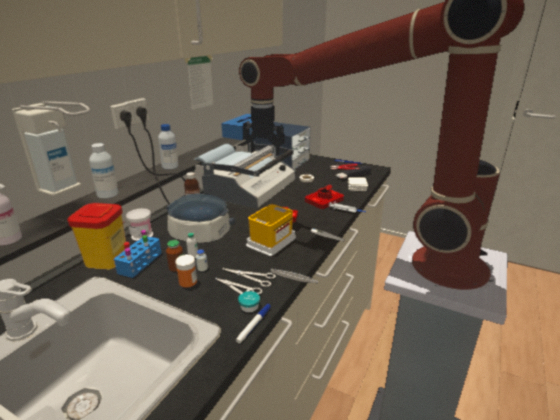

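Scene: there are two red lid-like things, at (357,288) and (305,235). The first looks larger, so it fits "the larger one is meant". The tub is at (245,207), with the label on its lower-left side (232,220). I'll confirm in a crop and measure.

```bash
python3 - <<'E'
from h import *
im=cv2.imread('pics/scene0.png')
cv2.imwrite('pics/crop1.png',cv2.resize(im[170:320,200:400],None,fx=4,fy=4,interpolation=cv2.INTER_CUBIC))
hsv=cv2.cvtColor(im,cv2.COLOR_BGR2HSV)
m=(((hsv[...,0]<8)|(hsv[...,0]>172))&(hsv[...,1]>170)&(hsv[...,2]>70)).astype(np.uint8)
m[:, :270]=0; m[:210]=0
n,l,st,c=cv2.connectedComponentsWithStats(m)
for i in range(1,n):
    if st[i,4]>80: print(st[i],c[i], onz('scene',c[i],0.02).round(3))
E
```

```text
[290 220  30  32 673] [304.97028232 235.30906389] [ 0.564 -0.053  0.02 ]
[ 328  262   61   57 1795] [357.73259053 289.1643454 ] [ 0.492 -0.25   0.02 ]
```

View pics/crop1.png

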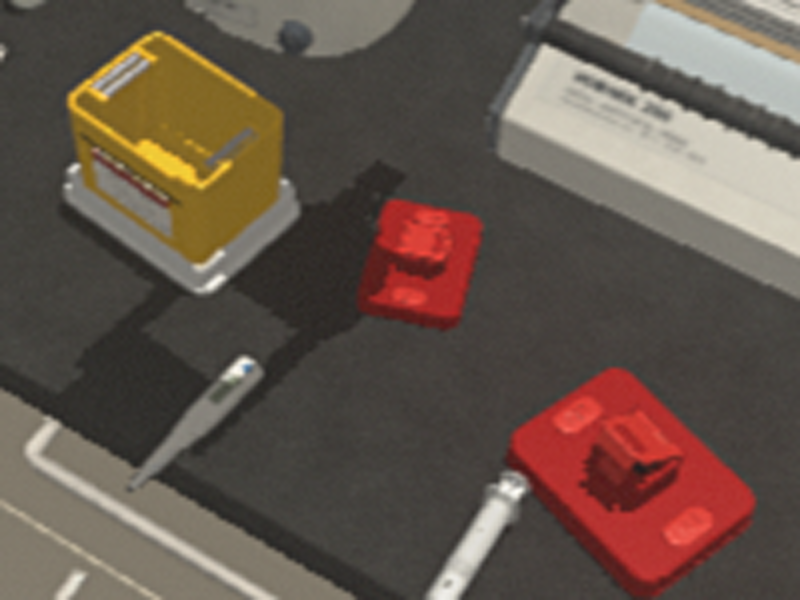

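View pics/wrist0.png

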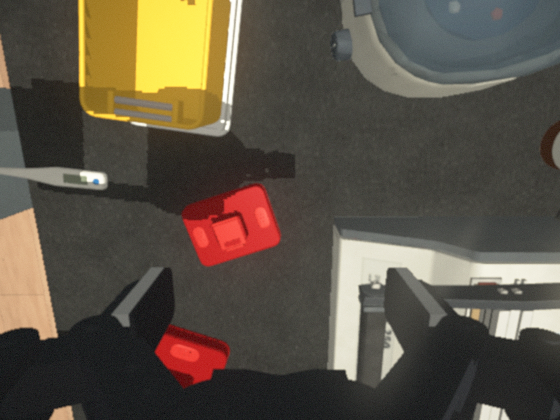

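The crop confirms it: the lid at scene (357,288) is much larger than the one at (305,235), so that is the lid meant. The flap's direction isn't clear yet. I'll move the wrist camera over the lid.

send_rows(increments=[{"dx": -0.6,"dy": -0.27,"claw": -1},{"dx": -0.6,"dy": -0.27,"claw": -1},{"dx": -0.6,"dy": -0.27,"claw": -1},{"dx": -0.6,"dy": -0.27,"claw": -1},{"dx": -0.6,"dy": -0.27,"claw": -1},{"dx": -0.6,"dy": -0.27,"claw": -1},{"dx": -0.6,"dy": -0.27,"claw": -1},{"dx": -0.6,"dy": -0.27,"claw": -1}])

```text
invalid input
```

```bash
python3 - <<'E'
from h import *
s,im=grab('wrist','w1.png'); print(s['tool_pos'],s['tool_rot'],s['time'])
np.save('s1.npy',s,allow_pickle=True)
hsv=cv2.cvtColor(im,cv2.COLOR_RGB2HSV)
m=(((hsv[...,0]<8)|(hsv[...,0]>172))&(hsv[...,1]>150)&(hsv[...,2]>60)).astype(np.uint8)
n,l,st,c=cv2.connectedComponentsWithStats(m)
for i in range(1,n):
    if st[i,4]>150:
        cs,_=cv2.findContours((l==i).astype(np.uint8),cv2.RETR_EXTERNAL,cv2.CHAIN_APPROX_NONE)
        r=cv2.minAreaRect(np.array([onz('wrist',p[0],0.019,s)[:2]*1000 for p in cs[0]],np.float32))
        print(st[i],c[i],r,cv2.boxPoints(r).round(1).tolist())
E
```

```text
[6.24508062e-01 7.20634602e-05 2.30328973e-01] [-6.35227320e-04  7.07088194e-01  7.07124904e-01 -5.01463708e-04] 0.15
[ 182  183   99   84 5650] [231.33946903 224.45486726] ((575.8865356445312, -42.94441223144531), (92.85623931884766, 71.94541931152344), 18.196582794189453) [[520.5, -23.299999237060547], [543.0, -91.5999984741211], [631.2000122070312, -62.599998474121094], [608.7999877929688, 5.699999809265137]]
[ 154  324   76   64 3040] [190.87401316 354.88486842] ((520.5542602539062, -208.33792114257812), (77.75753021240234, 83.59070587158203), 69.87783813476562) [[467.8999938964844, -230.5], [546.4000244140625, -259.20001220703125], [573.2000122070312, -186.1999969482422], [494.70001220703125, -157.5]]
```

View pics/w1.png

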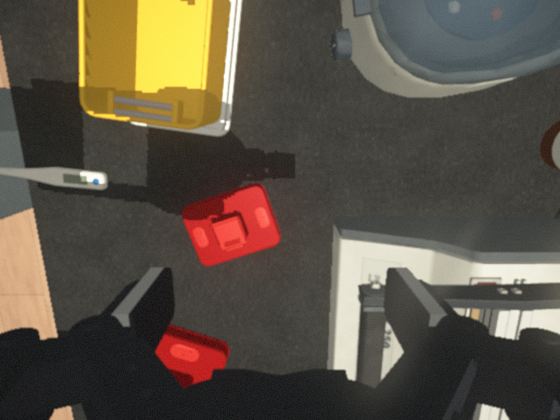

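The move was refused, so the view hasn't changed. I'll resend it with every field filled in.

send_rows(increments=[{"dx": -0.6,"dy": -0.27,"dz": 0,"yaw": 0,"claw": -1},{"dx": -0.6,"dy": -0.27,"dz": 0,"yaw": 0,"claw": -1},{"dx": -0.6,"dy": -0.27,"dz": 0,"yaw": 0,"claw": -1},{"dx": -0.6,"dy": -0.27,"dz": 0,"yaw": 0,"claw": -1},{"dx": -0.6,"dy": -0.27,"dz": 0,"yaw": 0,"claw": -1},{"dx": -0.6,"dy": -0.27,"dz": 0,"yaw": 0,"claw": -1},{"dx": -0.6,"dy": -0.27,"dz": 0,"yaw": 0,"claw": -1},{"dx": -0.6,"dy": -0.27,"dz": 0,"yaw": 0,"claw": -1}])

```text
time: 1.2
tool_pos: [0.4906, -0.2987, 0.2311]
tool_rot: [-0.0, 0.707, 0.708, 0.0]
contact_force: [-0.3, 0.6, -0.7]
gripper_width: 0.997
grasp_force: 0.0
```

```bash
python3 - <<'E'
from h import *
s,im=grab('wrist','w2.png'); print(s['tool_pos'],s['time'])
np.save('s2.npy',s,allow_pickle=True)
hsv=cv2.cvtColor(im,cv2.COLOR_RGB2HSV)
m=(((hsv[...,0]<8)|(hsv[...,0]>172))&(hsv[...,1]>150)&(hsv[...,2]>60)).astype(np.uint8)
n,l,st,c=cv2.connectedComponentsWithStats(m)
for i in range(1,n):
    if st[i,4]>150:
        cs,_=cv2.findContours((l==i).astype(np.uint8),cv2.RETR_EXTERNAL,cv2.CHAIN_APPROX_NONE)
        r=cv2.minAreaRect(np.array([onz('wrist',p[0],0.019,s)[:2]*1000 for p in cs[0]],np.float32))
        print(st[i],c[i],r,cv2.boxPoints(r).round(1).tolist())
E
```

```text
[ 0.4905965  -0.29873252  0.23113111] 1.2
[  220    48   135   158 13485] [285.09084168 128.35439377] ((498.5251770019531, -245.38067626953125), (131.7774658203125, 100.09843444824219), 69.88350677490234) [[428.8999938964844, -290.0], [522.9000244140625, -324.5], [568.2000122070312, -200.6999969482422], [474.20001220703125, -166.3000030517578]]
```

View pics/w2.png

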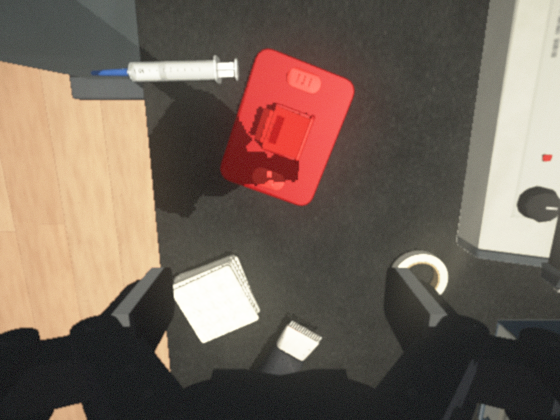

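The lid spans (220..355, 48..206) and fits 132x100 mm. Its centre is (0.4985,-0.2454) and its long axis is at 69.9°. I'll zoom in on the turret to find the flap's direction.

```bash
python3 - <<'E'
from h import *
a=cv2.imread('pics/w2.png')[85:175,220:340]; s,im=grab('scene','sc2.png'); b=im[262:322,328:392,::-1]
a=cv2.resize(a,(400,300),interpolation=cv2.INTER_CUBIC); b=cv2.resize(b,(320,300),interpolation=cv2.INTER_CUBIC)
c=np.hstack([a,b]); cv2.imwrite('pics/crop2.png',np.clip(c*1.3,0,255).astype(np.uint8))
E
```

```text
(no output)
```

View pics/crop2.png

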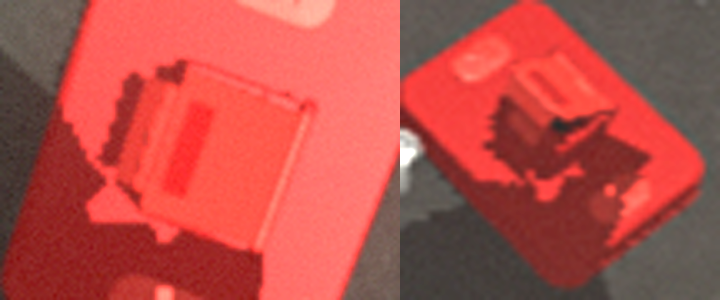

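```bash
python3 - <<'E'
from h import *
s=np.load('s2.npy',allow_pickle=True).item(); s=dict(s)
c=np.array([.4985,-.2454,0])
def L(p,yaw): 
    return c+R.from_euler('z',yaw,degrees=True).apply(np.array(p)/1000)
for name,org,sc,off in (('wrist',(220,85),10/3,0),('scene',(328,262),5,400)):
  f=lambda p,y:((proj(name,L(p,y),s)-org)*sc+[off,0]).round().astype(int).tolist()
  print(name,'turret top',[f((x,y,41),-20.1) for x,y in((-20,-22),(-20,22),(20,22),(20,-22))],'base',[f((x,y,19),-20.1) for x,y in((-20,-22),(-20,22),(20,22),(20,-22))])
  for yaw in (-20.1,159.9):
    for q in (0,.3,.6,.9,1.2):
      g=lambda r,y:f((18-r*np.cos(q),y,43+r*np.sin(q)),yaw)
      print(yaw,q,'hinge',g(0,-19),g(0,19),'lip',g(44,19),g(44,-19))
E
```

```text
wrist turret top [[124, 208], [177, 52], [315, 105], [258, 257]] base [[128, 201], [178, 56], [308, 105], [254, 248]]
-20.1 0 hinge [255, 245] [305, 113] lip [152, 55] [106, 190]
-20.1 0.3 hinge [255, 245] [305, 113] lip [158, 56] [110, 196]
-20.1 0.6 hinge [255, 245] [305, 113] lip [178, 62] [128, 208]
-20.1 0.9 hinge [255, 245] [305, 113] lip [212, 74] [159, 223]
-20.1 1.2 hinge [255, 245] [305, 113] lip [258, 91] [203, 242]
159.9 0 hinge [180, 66] [134, 200] lip [282, 255] [332, 124]
159.9 0.3 hinge [180, 66] [134, 200] lip [278, 259] [331, 122]
159.9 0.6 hinge [180, 66] [134, 200] lip [261, 257] [315, 114]
159.9 0.9 hinge [180, 66] [134, 200] lip [230, 249] [285, 102]
159.9 1.2 hinge [180, 66] [134, 200] lip [187, 236] [242, 84]
scene turret top [[554, 152], [493, 89], [552, 49], [614, 109]] base [[548, 175], [488, 113], [546, 73], [607, 133]]
-20.1 0 hinge [607, 105] [554, 52] lip [488, 97] [541, 152]
-20.1 0.3 hinge [607, 105] [554, 52] lip [495, 81] [548, 135]
-20.1 0.6 hinge [607, 105] [554, 52] lip [506, 62] [560, 116]
-20.1 0.9 hinge [607, 105] [554, 52] lip [522, 41] [577, 95]
-20.1 1.2 hinge [607, 105] [554, 52] lip [542, 22] [596, 76]
159.9 0 hinge [501, 89] [554, 143] lip [619, 97] [566, 44]
159.9 0.3 hinge [501, 89] [554, 143] lip [620, 84] [567, 32]
159.9 0.6 hinge [501, 89] [554, 143] lip [616, 77] [561, 24]
159.9 0.9 hinge [501, 89] [554, 143] lip [605, 76] [551, 22]
159.9 1.2 hinge [501, 89] [554, 143] lip [590, 80] [535, 26]
```

Scene crop: the hinge edge is at lower right (610,112) and the raised lip at left (512,65)-(558,125). The wrist crop agrees: lid yaw -20.1°, lip toward (-0.94,+0.34), flap open about 0.55 rad. Next I'll look at the tub.

send_rows(increments=[{"dx": 0.73,"dy": 0.09,"dz": 0,"yaw": 0,"claw": -1},{"dx": 0.73,"dy": 0.09,"dz": 0,"yaw": 0,"claw": -1},{"dx": 0.73,"dy": 0.09,"dz": 0,"yaw": 0,"claw": -1},{"dx": 0.73,"dy": 0.09,"dz": 0,"yaw": 0,"claw": -1},{"dx": 0.73,"dy": 0.09,"dz": 0,"yaw": 0,"claw": -1},{"dx": 0.73,"dy": 0.09,"dz": 0,"yaw": 0,"claw": -1},{"dx": 0.73,"dy": 0.09,"dz": 0,"yaw": 0,"claw": -1},{"dx": 0.73,"dy": 0.09,"dz": 0,"yaw": 0,"claw": -1},{"dx": 0.73,"dy": 0.09,"dz": 0,"yaw": 0,"claw": -1}])

```text
time: 2.42
tool_pos: [0.5349, 0.0642, 0.2313]
tool_rot: [0.0, 0.708, 0.707, -0.0]
contact_force: [0.1, -0.3, 0.6]
gripper_width: 0.998
grasp_force: 0.0
```

```bash
python3 - <<'E'
from h import *
s,im=grab('wrist','w3.png'); print(s['tool_pos'],s['time'])
np.save('s3.npy',s,allow_pickle=True)
hsv=cv2.cvtColor(im,cv2.COLOR_RGB2HSV)
m=((hsv[...,0]>15)&(hsv[...,0]<33)&(hsv[...,1]>140)&(hsv[...,2]>60)).astype(np.uint8)
n,l,st,c=cv2.connectedComponentsWithStats(m)
for i in range(1,n):
    if st[i,4]>1000:
        cs,_=cv2.findContours((l==i).astype(np.uint8),cv2.RETR_EXTERNAL,cv2.CHAIN_APPROX_NONE)
        r=cv2.minAreaRect(np.array([onz('wrist',p[0],0.101,s)[:2]*1000 for p in cs[0]],np.float32))
        print(st[i],c[i],r,cv2.boxPoints(r).round(1).tolist())
E
```

```text
[0.53492262 0.06420693 0.23128467] 2.425
[  205    30   140   182 13867] [272.4738588  125.04211437] ((530.5706787109375, 123.89785766601562), (124.1177749633789, 93.45844268798828), 82.11216735839844) [[475.79998779296875, 68.80000305175781], [568.2999877929688, 56.0], [585.4000244140625, 179.0], [492.79998779296875, 191.8000030517578]]
```

View pics/w3.png

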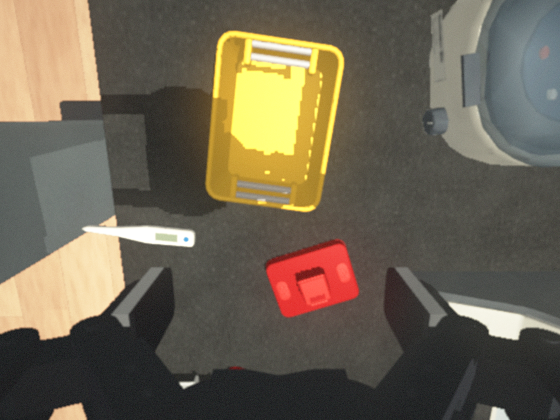

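The tub rim spans (205..345, 30..212): 124x93 mm, centre (0.5306,0.1239), yaw -7.9°. The label is on the -x side, as the scene view showed. Now I'll move over the lid with the fingers along its y axis.

send_rows(increments=[{"dx": -0.62,"dy": -0.073,"dz": 0,"yaw": -0.813,"claw": -1},{"dx": -0.62,"dy": -0.073,"dz": 0,"yaw": -0.813,"claw": -1},{"dx": -0.62,"dy": -0.073,"dz": 0,"yaw": -0.813,"claw": -1},{"dx": -0.62,"dy": -0.073,"dz": 0,"yaw": -0.813,"claw": -1},{"dx": -0.62,"dy": -0.073,"dz": 0,"yaw": -0.813,"claw": -1},{"dx": -0.62,"dy": -0.073,"dz": 0,"yaw": -0.813,"claw": -1},{"dx": -0.62,"dy": -0.073,"dz": 0,"yaw": -0.813,"claw": -1},{"dx": -0.62,"dy": -0.073,"dz": 0,"yaw": -0.813,"claw": -1},{"dx": -0.62,"dy": -0.073,"dz": 0.1,"yaw": -0.813,"claw": -1},{"dx": -0.62,"dy": -0.073,"dz": 0.2,"yaw": -0.813,"claw": -1},{"dx": -0.62,"dy": -0.073,"dz": 0.26,"yaw": -0.813,"claw": -1},{"dx": -0.62,"dy": -0.073,"dz": 0.26,"yaw": -0.813,"claw": -1},{"dx": -0.62,"dy": -0.073,"dz": 0.26,"yaw": -0.813,"claw": -1},{"dx": -0.62,"dy": -0.073,"dz": 0.26,"yaw": -0.813,"claw": -1}])

```text
time: 4.22
tool_pos: [0.4998, -0.2459, 0.1038]
tool_rot: [0.002, 0.175, 0.985, -0.001]
contact_force: [-0.3, 0.8, 0.7]
gripper_width: 1.001
grasp_force: 0.0
```

```bash
cat >> h.py <<'E'
def toolto(tx,ty,tz,fy):
    "increments to TCP target, tool y at world angle fy deg (from measured pose)"
    s=manip.state(); q=s['tool_rot']; M=R.from_quat([q[1],q[2],q[3],q[0]])
    d=M.inv().apply(np.array([tx,ty,tz])-s['tool_pos'])/.5
    y=M.apply([0,1,0]); a=np.degrees(np.arctan2(y[1],y[0])); w=(fy-a+180)%360-180
    print('t',round(s['time'],2),'pos',s['tool_pos'].round(4),'ytool',round(a,2),'tilt',M.apply([0,0,1]).round(4),'inc',d.round(4),'yaw',round(-np.radians(w)/1.5,4),'j6',s['joint_pos'][5].round(2),'F',s['contact_force'].round(1))
E
python3 -c "
from h import *
toolto(.4985,-.2454,.025,69.9)"
```

```text
t 4.22 pos [ 0.4998 -0.2459  0.1038] ytool 69.83 tilt [ 0.0034 -0.0023 -1.    ] inc [3.400e-03 1.000e-04 1.576e-01] yaw -0.0008 j6 -1.81 F [-0.3  0.8  0.7]
```

send_rows(increments=[{"dx": 0.003,"dy": 0,"dz": 0.08,"yaw": 0,"claw": -1},{"dx": 0.003,"dy": 0,"dz": 0.13,"yaw": 0,"claw": -1},{"dx": 0.003,"dy": 0,"dz": 0.156,"yaw": 0,"claw": -1},{"dx": 0.003,"dy": 0,"dz": 0.156,"yaw": 0,"claw": -1},{"dx": 0.003,"dy": 0,"dz": 0.156,"yaw": 0,"claw": 1},{"dx": 0.003,"dy": 0,"dz": 0.156,"yaw": 0,"claw": 1},{"dx": 0.003,"dy": 0,"dz": 0.156,"yaw": 0,"claw": 1},{"dx": 0.003,"dy": 0,"dz": 0.156,"yaw": 0,"claw": 1},{"dx": 0.003,"dy": 0,"dz": 0.156,"yaw": 0,"claw": 1},{"dx": 0.003,"dy": 0,"dz": 0.156,"yaw": 0,"claw": 1},{"dx": 0.003,"dy": 0,"dz": 0.156,"yaw": 0,"claw": 1}])

```text
time: 5.6
tool_pos: [0.4982, -0.2453, 0.0249]
tool_rot: [0.001, 0.175, 0.985, -0.001]
contact_force: [-0.3, 0.2, 6.0]
gripper_width: 0.498
grasp_force: 62.6
```

```bash
python3 -c "
from h import *
toolto(.4985,-.2454,.231,69.9)"
```

```text
t 5.6 pos [ 0.4982 -0.2453  0.0249] ytool 69.87 tilt [ 0.0023 -0.0016 -1.    ] inc [-1.800e-03 -3.000e-04 -4.122e-01] yaw -0.0003 j6 -1.81 F [-0.3  0.2  6. ]
```

send_rows(increments=[{"dx": 0,"dy": 0,"dz": -0.03,"yaw": 0,"claw": 1},{"dx": 0,"dy": 0,"dz": -0.1,"yaw": 0,"claw": 1},{"dx": 0,"dy": 0,"dz": -0.2,"yaw": 0,"claw": 1},{"dx": 0,"dy": 0,"dz": -0.3,"yaw": 0,"claw": 1},{"dx": 0,"dy": 0,"dz": -0.38,"yaw": 0,"claw": 1},{"dx": 0.02,"dy": 0.08,"dz": -0.41,"yaw": 0,"claw": 1},{"dx": 0.05,"dy": 0.18,"dz": -0.41,"yaw": -0.03,"claw": 1},{"dx": 0.078,"dy": 0.29,"dz": -0.41,"yaw": -0.07,"claw": 1},{"dx": 0.108,"dy": 0.4,"dz": -0.41,"yaw": -0.1,"claw": 1},{"dx": 0.138,"dy": 0.51,"dz": -0.41,"yaw": -0.142,"claw": 1},{"dx": 0.165,"dy": 0.61,"dz": -0.41,"yaw": -0.142,"claw": 1},{"dx": 0.183,"dy": 0.68,"dz": -0.41,"yaw": -0.142,"claw": 1},{"dx": 0.193,"dy": 0.716,"dz": -0.41,"yaw": -0.142,"claw": 1},{"dx": 0.193,"dy": 0.716,"dz": -0.41,"yaw": -0.142,"claw": 1},{"dx": 0.193,"dy": 0.716,"dz": -0.41,"yaw": -0.142,"claw": 1},{"dx": 0.193,"dy": 0.716,"dz": -0.41,"yaw": -0.142,"claw": 1}])

```text
time: 7.6
tool_pos: [0.5297, 0.1237, 0.2283]
tool_rot: [-0.0, 0.07, 0.998, -0.0]
contact_force: [-0.2, -0.3, -2.7]
gripper_width: 0.496
grasp_force: 61.8
```

```bash
python3 - <<'E'
from h import *
toolto(.5306,.1239,.125,82.1)
s,im=grab('wrist','w4.png'); _,b=grab('scene','sc4.png')
cv2.imwrite('pics/c4.png',np.hstack([im[:,:,::-1],cv2.resize(b[110:260,190:310,::-1],(240,300),interpolation=cv2.INTER_CUBIC)if 0 else cv2.copyMakeBorder(cv2.resize(b[110:260,190:310,::-1],(240,300)),0,120,0,0,0)]))
E
```

```text
t 7.6 pos [0.5297 0.1237 0.2283] ytool 81.98 tilt [-1.e-04 -3.e-04 -1.e+00] inc [-0.0017  0.0008  0.2066] yaw -0.0014 j6 -1.34 F [-0.2 -0.3 -2.7]
```

View pics/c4.png

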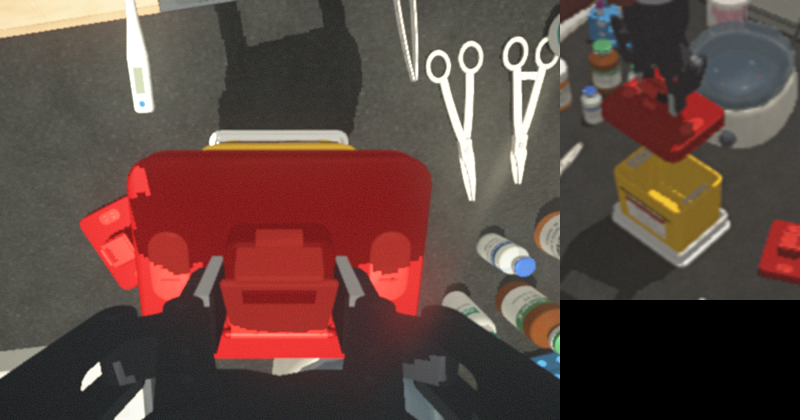

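The lid is held level, with its front edge at row ~152, its sides at columns ~132/432, and the lip toward the label side. I'll measure its offset in the hand.

```bash
python3 - <<'E'
from h import *
s=manip.state(); im=cv2.imread('pics/w4.png')
hsv=cv2.cvtColor(im,cv2.COLOR_BGR2HSV); m=((hsv[...,0]<8)|(hsv[...,0]>172))&(hsv[...,1]>150)&(hsv[...,2]>60)
q=s['tool_rot']; M=R.from_quat([q[1],q[2],q[3],q[0]])
f=lambda u,v:(M.inv().apply(onz('wrist',(u,v),.2223,s)-s['tool_pos'])*1000).round(1)
for u in (200,280,360): v=np.where(m[:300,u])[0][0]; print('front',u,v,f(u,v))
for v in (240,265,290):
    w=np.where(m[v])[0]; w=w[w>133 if v>250 else w>125]; print('sides',v,w[0],w[-1],f(w[0],v),f(w[-1],v))
E
```

```text
front 200 151 [ 51.6 -32.2   6. ]
front 280 151 [51.5  1.   6. ]
front 360 150 [51.9 34.2  6. ]
sides 240 126 424 [ 12.4 -67.5   6. ] [12.2 65.1  6. ]
sides 265 134 422 [  0.4 -65.3   6. ] [ 0.2 65.5  6. ]
sides 290 139 419 [-12.2 -64.3   6. ] [-12.3  65.5   6. ]
```

send_rows(increments=[{"dx": -0.003,"dy": 0.001,"dz": 0.06,"yaw": -0.001,"claw": 1},{"dx": -0.003,"dy": 0.001,"dz": 0.12,"yaw": -0.001,"claw": 1},{"dx": -0.003,"dy": 0.001,"dz": 0.17,"yaw": -0.001,"claw": 1},{"dx": -0.003,"dy": 0.001,"dz": 0.19,"yaw": -0.001,"claw": 1},{"dx": -0.003,"dy": 0.001,"dz": 0.197,"yaw": -0.001,"claw": 1},{"dx": -0.003,"dy": 0.001,"dz": 0.201,"yaw": -0.001,"claw": 1},{"dx": -0.003,"dy": 0.001,"dz": 0.205,"yaw": -0.001,"claw": 1},{"dx": -0.003,"dy": 0.001,"dz": 0.208,"yaw": -0.001,"claw": 1},{"dx": -0.003,"dy": 0.001,"dz": 0.21,"yaw": -0.001,"claw": 1},{"dx": -0.003,"dy": 0.001,"dz": 0.21,"yaw": -0.001,"claw": 1}])

```text
time: 8.95
tool_pos: [0.5312, 0.1252, 0.1233]
tool_rot: [-0.0, 0.068, 0.998, -0.0]
contact_force: [-0.3, 0.7, -1.3]
gripper_width: 0.495
grasp_force: 61.7
```

```bash
python3 -c "
from h import *
toolto(.5314,.1239,.118,82.1)"
```

```text
t 8.95 pos [0.5312 0.1252 0.1233] ytool 82.16 tilt [-0. -0. -1.] inc [-0.0007 -0.0025  0.0106] yaw 0.0007 j6 -1.34 F [-0.3  0.7 -1.3]
```

send_rows(increments=[{"dx": -0.001,"dy": -0.002,"dz": 0.002,"yaw": 0,"claw": 1},{"dx": -0.001,"dy": -0.002,"dz": 0.005,"yaw": 0,"claw": 1},{"dx": -0.001,"dy": -0.002,"dz": 0.008,"yaw": 0,"claw": 1},{"dx": -0.001,"dy": -0.002,"dz": 0.008,"yaw": 0,"claw": 1}])

```text
time: 9.45
tool_pos: [0.532, 0.1236, 0.1201]
tool_rot: [0.0, 0.068, 0.998, -0.001]
contact_force: [-1.6, -3.6, 4.5]
gripper_width: 0.497
grasp_force: 62.4
```

The lid is resting on the clips at the predicted height. I'll release, rise, turn about 86° and shut the fingers above the +y pad.

send_rows(increments=[{"dx": 0,"dy": 0,"dz": 0,"yaw": 0,"claw": -1},{"dx": 0,"dy": 0,"dz": 0,"yaw": 0,"claw": -1},{"dx": 0,"dy": 0,"dz": 0,"yaw": 0,"claw": -1},{"dx": 0,"dy": 0,"dz": 0,"yaw": 0,"claw": -1},{"dx": 0,"dy": 0,"dz": -0.05,"yaw": 0,"claw": -1},{"dx": 0,"dy": 0,"dz": -0.15,"yaw": 0,"claw": -1},{"dx": 0,"dy": 0,"dz": -0.2,"yaw": 0,"claw": 1},{"dx": 0,"dy": 0.1,"dz": -0.2,"yaw": 1.0,"claw": 1},{"dx": 0,"dy": 0.1,"dz": -0.2,"yaw": 1.0,"claw": 1},{"dx": 0,"dy": 0.1,"dz": -0.2,"yaw": 1.0,"claw": 1},{"dx": 0,"dy": 0.1,"dz": -0.2,"yaw": 1.0,"claw": 1},{"dx": 0,"dy": 0.1,"dz": -0.2,"yaw": 1.0,"claw": 1},{"dx": 0,"dy": 0.1,"dz": -0.2,"yaw": 1.0,"claw": 1},{"dx": 0,"dy": 0.1,"dz": -0.2,"yaw": 1.0,"claw": 1},{"dx": 0,"dy": 0.1,"dz": -0.2,"yaw": 1.0,"claw": 1},{"dx": 0,"dy": 0.1,"dz": -0.2,"yaw": 1.0,"claw": 1},{"dx": 0,"dy": 0.1,"dz": -0.2,"yaw": 1.0,"claw": 1}])

```text
time: 11.58
tool_pos: [0.5384, 0.1736, 0.2193]
tool_rot: [-0.0, 0.729, 0.684, -0.0]
contact_force: [-1.2, 0.4, -0.5]
gripper_width: 0.0
grasp_force: 0.0
```

```bash
python3 - <<'E'
from h import *
toolto(.5381,.1732,.122,-3.9)
s,im=grab('wrist','w5.png'); s2,b=grab('scene','sc5.png')
hsv=cv2.cvtColor(im,cv2.COLOR_RGB2HSV)
cv2.imwrite('pics/c5.png',np.hstack([im[:,:,::-1],cv2.copyMakeBorder(cv2.resize(b[140:250,190:290,::-1],(240,264),interpolation=cv2.INTER_CUBIC),0,156,0,0,0)]))
E
```

```text
t 11.57 pos [0.5384 0.1736 0.2193] ytool -3.63 tilt [-1.e-04  0.e+00 -1.e+00] inc [-0.0009 -0.0005  0.1945] yaw 0.0031 j6 0.24 F [-1.2  0.4 -0.5]
```

View pics/c5.png

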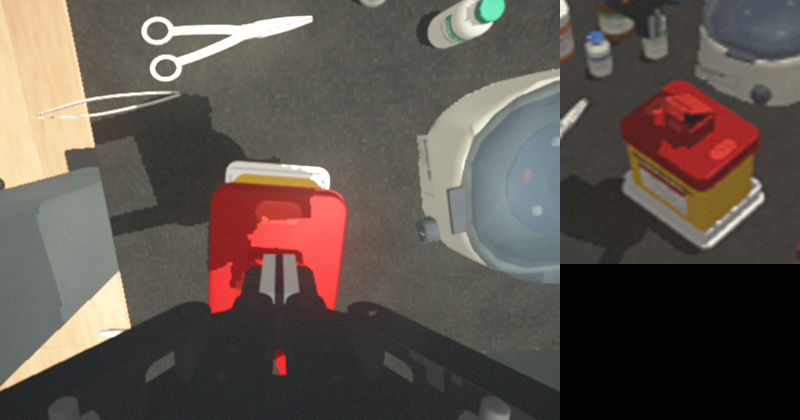

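The lid sits square on the tub with its lip on the label side. I'll press the +y pad in small steps.

send_rows(increments=[{"dx": -0.001,"dy": -0.001,"dz": 0.1,"yaw": 0,"claw": 1},{"dx": -0.001,"dy": -0.001,"dz": 0.18,"yaw": 0,"claw": 1},{"dx": -0.001,"dy": -0.001,"dz": 0.2,"yaw": 0,"claw": 1},{"dx": -0.001,"dy": -0.001,"dz": 0.206,"yaw": 0,"claw": 1},{"dx": -0.001,"dy": -0.001,"dz": 0.21,"yaw": 0,"claw": 1},{"dx": -0.001,"dy": -0.001,"dz": 0.21,"yaw": 0,"claw": 1}])

```text
time: 12.42
tool_pos: [0.5389, 0.1734, 0.116]
tool_rot: [0.001, 0.73, 0.683, 0.001]
contact_force: [-0.5, 0.2, -0.3]
gripper_width: -0.004
grasp_force: 0.0
```

send_rows(increments=[{"dx": 0,"dy": 0,"dz": 0.002,"yaw": 0,"claw": 1},{"dx": 0,"dy": 0,"dz": 0.004,"yaw": 0,"claw": 1},{"dx": 0,"dy": 0,"dz": 0.006,"yaw": 0,"claw": 1},{"dx": 0,"dy": 0,"dz": 0.006,"yaw": 0,"claw": 1}])

```text
time: 12.92
tool_pos: [0.5392, 0.1735, 0.1142]
tool_rot: [0.001, 0.73, 0.683, 0.001]
contact_force: [-2.9, 0.1, 8.8]
gripper_width: -0.001
grasp_force: 4.4
```

send_rows(increments=[{"dx": 0,"dy": 0,"dz": 0.002,"yaw": 0,"claw": 1},{"dx": 0,"dy": 0,"dz": 0.004,"yaw": 0,"claw": 1},{"dx": 0,"dy": 0,"dz": 0.006,"yaw": 0,"claw": 1},{"dx": 0,"dy": 0,"dz": 0.006,"yaw": 0,"claw": 1}])

```text
time: 13.42
tool_pos: [0.5397, 0.1738, 0.112]
tool_rot: [0.001, 0.73, 0.683, 0.002]
contact_force: [-2.8, -0.9, 11.9]
gripper_width: 0.001
grasp_force: 5.7
```

send_rows(increments=[{"dx": 0,"dy": 0,"dz": 0.002,"yaw": 0,"claw": 1},{"dx": 0,"dy": 0,"dz": 0.004,"yaw": 0,"claw": 1},{"dx": 0,"dy": 0,"dz": 0.006,"yaw": 0,"claw": 1},{"dx": 0,"dy": 0,"dz": 0.006,"yaw": 0,"claw": 1}])

```text
time: 13.92
tool_pos: [0.5385, 0.1733, 0.1062]
tool_rot: [0.0, 0.73, 0.683, 0.001]
contact_force: [-1.1, 0.6, 4.7]
gripper_width: -0.0
grasp_force: 2.6
```

send_rows(increments=[{"dx": 0,"dy": 0,"dz": 0.002,"yaw": 0,"claw": 1},{"dx": 0,"dy": 0,"dz": 0.004,"yaw": 0,"claw": 1},{"dx": 0,"dy": 0,"dz": 0.006,"yaw": 0,"claw": 1},{"dx": 0,"dy": 0,"dz": 0.006,"yaw": 0,"claw": 1}])

```text
time: 14.42
tool_pos: [0.5387, 0.1734, 0.1059]
tool_rot: [0.0, 0.73, 0.683, 0.0]
contact_force: [-6.3, -0.7, 17.3]
gripper_width: 0.002
grasp_force: 8.9
```

send_rows(increments=[{"dx": 0,"dy": 0,"dz": 0.002,"yaw": 0,"claw": 1},{"dx": 0,"dy": 0,"dz": 0.004,"yaw": 0,"claw": 1},{"dx": 0,"dy": 0,"dz": 0.004,"yaw": 0,"claw": 1}])

```text
time: 14.8
tool_pos: [0.5388, 0.1734, 0.1057]
tool_rot: [0.0, 0.73, 0.683, 0.0]
contact_force: [-11.7, -1.9, 26.1]
gripper_width: -0.003
grasp_force: 13.2
```

```bash
python3 -c "
from h import *
toolto(.5243,.0742,.125,-3.9)"
```

```text
t 14.8 pos [0.5388 0.1734 0.1057] ytool -3.77 tilt [ 9.e-04 -3.e-04 -1.e+00] inc [-0.1998 -0.016  -0.0386] yaw 0.0016 j6 0.25 F [-11.7  -1.9  26.1]
```

send_rows(increments=[{"dx": 0,"dy": 0,"dz": -0.06,"yaw": 0,"claw": 1},{"dx": 0,"dy": 0,"dz": -0.16,"yaw": 0,"claw": 1},{"dx": 0,"dy": 0,"dz": -0.17,"yaw": 0,"claw": 1},{"dx": -0.1,"dy": -0.008,"dz": -0.17,"yaw": 0,"claw": 1},{"dx": -0.2,"dy": -0.016,"dz": -0.17,"yaw": 0,"claw": 1},{"dx": -0.2,"dy": -0.016,"dz": -0.17,"yaw": 0,"claw": 1},{"dx": -0.2,"dy": -0.016,"dz": -0.1,"yaw": 0,"claw": 1},{"dx": -0.2,"dy": -0.016,"dz": -0.06,"yaw": 0,"claw": 1},{"dx": -0.2,"dy": -0.016,"dz": -0.05,"yaw": 0,"claw": 1},{"dx": -0.2,"dy": -0.016,"dz": -0.05,"yaw": 0,"claw": 1}])

```text
time: 16.05
tool_pos: [0.5232, 0.0743, 0.1251]
tool_rot: [-0.0, 0.73, 0.684, -0.0]
contact_force: [0.1, 0.7, -0.3]
gripper_width: -0.001
grasp_force: 0.0
```

```bash
python3 -c "
from h import *
toolto(.5243,.0742,.115,-3.9)"
```

```text
t 16.05 pos [0.5232 0.0743 0.1251] ytool -3.75 tilt [-7.e-04  1.e-04 -1.e+00] inc [-0.      0.0021  0.0202] yaw 0.0018 j6 0.07 F [ 0.1  0.7 -0.3]
```

send_rows(increments=[{"dx": 0,"dy": 0.002,"dz": 0.01,"yaw": 0,"claw": 1},{"dx": 0,"dy": 0.002,"dz": 0.016,"yaw": 0,"claw": 1},{"dx": 0,"dy": 0.002,"dz": 0.02,"yaw": 0,"claw": 1},{"dx": 0,"dy": 0.002,"dz": 0.022,"yaw": 0,"claw": 1},{"dx": 0,"dy": 0.002,"dz": 0.024,"yaw": 0,"claw": 1},{"dx": 0,"dy": 0.002,"dz": 0.024,"yaw": 0,"claw": 1}])

```text
time: 16.8
tool_pos: [0.5247, 0.0738, 0.1146]
tool_rot: [0.0, 0.73, 0.683, 0.0]
contact_force: [-2.4, -0.2, 6.5]
gripper_width: 0.003
grasp_force: 3.0
```

send_rows(increments=[{"dx": 0,"dy": 0,"dz": 0.002,"yaw": 0,"claw": 1},{"dx": 0,"dy": 0,"dz": 0.004,"yaw": 0,"claw": 1},{"dx": 0,"dy": 0,"dz": 0.006,"yaw": 0,"claw": 1},{"dx": 0,"dy": 0,"dz": 0.008,"yaw": 0,"claw": 1},{"dx": 0,"dy": 0,"dz": 0.008,"yaw": 0,"claw": 1}])

```text
time: 17.42
tool_pos: [0.525, 0.0735, 0.112]
tool_rot: [0.001, 0.73, 0.683, 0.0]
contact_force: [-5.6, -1.4, 12.7]
gripper_width: 0.004
grasp_force: 6.1
```

send_rows(increments=[{"dx": 0,"dy": 0,"dz": 0.002,"yaw": 0,"claw": 1},{"dx": 0,"dy": 0,"dz": 0.004,"yaw": 0,"claw": 1},{"dx": 0,"dy": 0,"dz": 0.006,"yaw": 0,"claw": 1},{"dx": 0,"dy": 0,"dz": 0.006,"yaw": 0,"claw": 1}])

```text
time: 17.92
tool_pos: [0.524, 0.0739, 0.1058]
tool_rot: [-0.0, 0.73, 0.683, -0.0]
contact_force: [0.3, -0.4, -0.0]
gripper_width: 0.001
grasp_force: 0.0
```

send_rows(increments=[{"dx": 0,"dy": 0,"dz": 0.002,"yaw": 0,"claw": 1},{"dx": 0,"dy": 0,"dz": 0.004,"yaw": 0,"claw": 1},{"dx": 0,"dy": 0,"dz": 0.006,"yaw": 0,"claw": 1},{"dx": 0,"dy": 0,"dz": 0.006,"yaw": 0,"claw": 1}])

```text
time: 18.42
tool_pos: [0.5242, 0.0739, 0.105]
tool_rot: [-0.0, 0.73, 0.683, -0.0]
contact_force: [-6.3, -1.2, 9.9]
gripper_width: 0.001
grasp_force: 5.1
```

send_rows(increments=[{"dx": 0,"dy": 0,"dz": 0.002,"yaw": 0,"claw": 1},{"dx": 0,"dy": 0,"dz": 0.004,"yaw": 0,"claw": 1},{"dx": 0,"dy": 0,"dz": 0.006,"yaw": 0,"claw": 1},{"dx": 0,"dy": 0,"dz": 0.006,"yaw": 0,"claw": 1}])

```text
time: 18.92
tool_pos: [0.5244, 0.0739, 0.1048]
tool_rot: [-0.001, 0.73, 0.684, -0.001]
contact_force: [-14.3, -0.8, 25.2]
gripper_width: -0.0
grasp_force: 12.3
```

```bash
python3 -c "
from h import *
toolto(.5064,.1271,.18,-3.9)"
```

```text
t 18.93 pos [0.5244 0.0739 0.1048] ytool -3.75 tilt [-1.9e-03 -4.0e-04 -1.0e+00] inc [ 0.1037 -0.0431 -0.1504] yaw 0.0017 j6 0.07 F [-14.3  -0.8  25.2]
```

Both ends clicked. The left end was pressed while the lid was tilted, so I'll press it again now that the lid is level.

send_rows(increments=[{"dx": 0,"dy": 0,"dz": -0.06,"yaw": 0,"claw": 1},{"dx": 0,"dy": 0,"dz": -0.16,"yaw": 0,"claw": 1},{"dx": 0,"dy": 0,"dz": -0.17,"yaw": 0,"claw": 1},{"dx": 0.1,"dy": 0.008,"dz": -0.17,"yaw": 0,"claw": 1},{"dx": 0.2,"dy": 0.016,"dz": -0.17,"yaw": 0,"claw": 1},{"dx": 0.2,"dy": 0.016,"dz": -0.17,"yaw": 0,"claw": 1},{"dx": 0.2,"dy": 0.016,"dz": -0.1,"yaw": 0,"claw": 1},{"dx": 0.2,"dy": 0.016,"dz": -0.04,"yaw": 0,"claw": 1},{"dx": 0.2,"dy": 0.016,"dz": -0.02,"yaw": 0,"claw": 1},{"dx": 0.2,"dy": 0.016,"dz": -0.016,"yaw": 0,"claw": 1},{"dx": 0.2,"dy": 0.016,"dz": -0.016,"yaw": 0,"claw": 1}])

```text
time: 20.3
tool_pos: [0.5396, 0.173, 0.1094]
tool_rot: [0.001, 0.73, 0.683, 0.001]
contact_force: [-0.7, 0.0, 0.3]
gripper_width: -0.001
grasp_force: 0.0
```

```bash
python3 -c "
from h import *
toolto(.5381,.1732,.105,-3.9)"
```

```text
t 20.3 pos [0.5396 0.173  0.1094] ytool -3.8 tilt [ 1.8e-03  3.0e-04 -1.0e+00] inc [ 0.0002 -0.0031  0.0089] yaw 0.0011 j6 0.25 F [-0.7  0.   0.3]
```

send_rows(increments=[{"dx": 0,"dy": -0.002,"dz": 0.004,"yaw": 0,"claw": 1},{"dx": 0,"dy": -0.002,"dz": 0.008,"yaw": 0,"claw": 1},{"dx": 0,"dy": -0.002,"dz": 0.012,"yaw": 0,"claw": 1},{"dx": 0,"dy": -0.002,"dz": 0.016,"yaw": 0,"claw": 1},{"dx": 0,"dy": -0.002,"dz": 0.016,"yaw": 0,"claw": 1}])

```text
time: 20.92
tool_pos: [0.5385, 0.1733, 0.1048]
tool_rot: [0.0, 0.73, 0.684, -0.0]
contact_force: [-10.8, -3.3, 20.4]
gripper_width: -0.001
grasp_force: 9.9
```

Both pads are home at 0.1048. Next, the flap lip.

send_rows(increments=[{"dx": 0,"dy": 0,"dz": -0.06,"yaw": 0,"claw": 1},{"dx": 0,"dy": 0,"dz": -0.16,"yaw": 0,"claw": 1},{"dx": 0,"dy": 0,"dz": -0.17,"yaw": 0,"claw": 1},{"dx": -0.05,"dy": -0.023,"dz": -0.17,"yaw": 0,"claw": 1},{"dx": -0.097,"dy": -0.046,"dz": -0.17,"yaw": 0,"claw": 1},{"dx": -0.097,"dy": -0.046,"dz": -0.17,"yaw": 0,"claw": 1},{"dx": -0.097,"dy": -0.046,"dz": -0.14,"yaw": 0,"claw": 1},{"dx": -0.097,"dy": -0.046,"dz": -0.12,"yaw": 0,"claw": 1},{"dx": -0.097,"dy": -0.046,"dz": -0.1,"yaw": 0,"claw": 1},{"dx": -0.097,"dy": -0.046,"dz": -0.09,"yaw": 0,"claw": 1},{"dx": -0.097,"dy": -0.046,"dz": -0.08,"yaw": 0,"claw": 1},{"dx": -0.097,"dy": -0.046,"dz": -0.08,"yaw": 0,"claw": 1}])

```text
time: 22.42
tool_pos: [0.5116, 0.1263, 0.14]
tool_rot: [-0.0, 0.73, 0.683, -0.0]
contact_force: [-0.2, 0.8, 0.0]
gripper_width: -0.001
grasp_force: 0.0
```

```bash
python3 -c "
from h import *
toolto(.5124,.1263,.1295,-3.9)"
```

```text
t 22.43 pos [0.5116 0.1263 0.14  ] ytool -3.78 tilt [-4.e-04 -0.e+00 -1.e+00] inc [0.0001 0.0015 0.0209] yaw 0.0014 j6 0.17 F [-0.2  0.8  0. ]
```

send_rows(increments=[{"dx": 0,"dy": 0.001,"dz": 0.004,"yaw": 0,"claw": 1},{"dx": 0,"dy": 0.001,"dz": 0.008,"yaw": 0,"claw": 1},{"dx": 0,"dy": 0.001,"dz": 0.011,"yaw": 0,"claw": 1},{"dx": 0,"dy": 0.001,"dz": 0.014,"yaw": 0,"claw": 1},{"dx": 0,"dy": 0.001,"dz": 0.017,"yaw": 0,"claw": 1},{"dx": 0,"dy": 0.001,"dz": 0.017,"yaw": 0,"claw": 1}])

```text
time: 23.18
tool_pos: [0.5122, 0.1262, 0.1315]
tool_rot: [0.0, 0.73, 0.683, -0.0]
contact_force: [1.1, 0.4, -0.1]
gripper_width: -0.005
grasp_force: 0.0
```

send_rows(increments=[{"dx": 0,"dy": 0,"dz": 0.002,"yaw": 0,"claw": 1},{"dx": 0,"dy": 0,"dz": 0.004,"yaw": 0,"claw": 1},{"dx": 0,"dy": 0,"dz": 0.006,"yaw": 0,"claw": 1},{"dx": 0,"dy": 0,"dz": 0.006,"yaw": 0,"claw": 1}])

```text
time: 23.68
tool_pos: [0.5123, 0.1263, 0.1299]
tool_rot: [0.0, 0.73, 0.683, -0.0]
contact_force: [-2.6, -0.2, 6.5]
gripper_width: -0.002
grasp_force: 3.0
```

send_rows(increments=[{"dx": 0,"dy": 0,"dz": 0.002,"yaw": 0,"claw": 1},{"dx": 0,"dy": 0,"dz": 0.004,"yaw": 0,"claw": 1},{"dx": 0,"dy": 0,"dz": 0.006,"yaw": 0,"claw": 1},{"dx": 0,"dy": 0,"dz": 0.006,"yaw": 0,"claw": 1}])

```text
time: 24.18
tool_pos: [0.5125, 0.1263, 0.1294]
tool_rot: [-0.0, 0.73, 0.683, -0.0]
contact_force: [-9.7, -0.6, 18.0]
gripper_width: -0.001
grasp_force: 8.9
```

send_rows(increments=[{"dx": 0,"dy": 0,"dz": 0.001,"yaw": 0,"claw": 1},{"dx": 0,"dy": 0,"dz": 0.001,"yaw": 0,"claw": 1},{"dx": 0,"dy": 0,"dz": 0.001,"yaw": 0,"claw": 1}])

```text
time: 24.55
tool_pos: [0.5125, 0.1263, 0.1293]
tool_rot: [-0.0, 0.73, 0.684, -0.0]
contact_force: [-10.9, -1.6, 20.0]
gripper_width: -0.004
grasp_force: 9.9
```

send_rows(increments=[{"dx": 0,"dy": 0,"dz": 0,"yaw": 0,"claw": 1},{"dx": 0,"dy": 0,"dz": 0,"yaw": 0,"claw": 1},{"dx": 0,"dy": 0,"dz": 0,"yaw": 0,"claw": 1},{"dx": 0,"dy": 0,"dz": 0,"yaw": 0,"claw": 1},{"dx": 0,"dy": 0,"dz": 0,"yaw": 0,"claw": 1},{"dx": 0,"dy": 0,"dz": 0,"yaw": 0,"claw": 1},{"dx": 0,"dy": 0,"dz": 0,"yaw": 0,"claw": 1},{"dx": 0,"dy": 0,"dz": 0,"yaw": 0,"claw": 1},{"dx": 0,"dy": 0,"dz": 0,"yaw": 0,"claw": 1},{"dx": 0,"dy": 0,"dz": 0,"yaw": 0,"claw": 1},{"dx": 0,"dy": 0,"dz": 0,"yaw": 0,"claw": 1},{"dx": 0,"dy": 0,"dz": 0,"yaw": 0,"claw": 1}])

```text
time: 26.05
tool_pos: [0.5125, 0.1263, 0.1293]
tool_rot: [-0.0, 0.73, 0.683, -0.0]
contact_force: [-11.3, -1.9, 19.7]
gripper_width: 0.0
grasp_force: 9.9
```

The push held steady at about 20 N for 1.5 s. I'll back straight off and check that everything stayed put.

send_rows(increments=[{"dx": 0,"dy": 0,"dz": -0.02,"yaw": 0,"claw": 1},{"dx": 0,"dy": 0,"dz": -0.1,"yaw": 0,"claw": 1},{"dx": 0,"dy": 0,"dz": -0.2,"yaw": 0,"claw": 1},{"dx": -0.3,"dy": 0,"dz": -0.22,"yaw": 0,"claw": 1},{"dx": -0.3,"dy": 0,"dz": -0.22,"yaw": 0,"claw": 1},{"dx": -0.3,"dy": 0,"dz": -0.22,"yaw": 0,"claw": 1},{"dx": -0.3,"dy": 0,"dz": -0.22,"yaw": 0,"claw": 1},{"dx": -0.3,"dy": 0,"dz": -0.22,"yaw": 0,"claw": 1}])

```text
time: 27.05
tool_pos: [0.5023, -0.0228, 0.2349]
tool_rot: [-0.0, 0.73, 0.683, 0.0]
contact_force: [0.0, 0.1, -1.3]
gripper_width: 0.001
grasp_force: 0.0
```

```bash
python3 - <<'E'
from h import *
s,im=grab('wrist','w6.png'); _,b=grab('scene','sc6.png')
print(s['tool_pos'],s['time'],s['contact_force'])
hsv=cv2.cvtColor(im,cv2.COLOR_RGB2HSV)
m=(((hsv[...,0]<8)|(hsv[...,0]>172))&(hsv[...,1]>150)&(hsv[...,2]>60)).astype(np.uint8)
n,l,st,c=cv2.connectedComponentsWithStats(m)
for i in range(1,n):
    if st[i,4]>1000:
        cs,_=cv2.findContours((l==i).astype(np.uint8),cv2.RETR_EXTERNAL,cv2.CHAIN_APPROX_NONE)
        print(st[i],cv2.minAreaRect(np.array([onz('wrist',p[0],0.104,s)[:2]*1000 for p in cs[0]],np.float32)))
# flap: edges of the turret top / bright flap lip in scene, predicted shut vs open
C=np.array([.5312,.1237,.085]); ro=R.from_euler('z',-7.9,degrees=True)
g=cv2.cvtColor(b,cv2.COLOR_RGB2GRAY)
for q in (0,.15,.5):
    P=[proj('scene',C+ro.apply(np.array([18-r*np.cos(q),y,44.5+r*np.sin(q)])/1000)).round(1).tolist() for r,y in((0,-19),(0,19),(44,19),(44,-19))]
    print(q,P)
r=b[:,:,0].astype(int); np.set_printoptions(linewidth=250)
print(r[150:186:2,228:268:2])
E
```

```text
[ 0.50225669 -0.02283668  0.2349403 ] 27.05 [ 0.00171247  0.11043014 -1.33067629]
[  232     0   147   101 11236] ((528.3295288085938, 90.08360290527344), (66.75963592529297, 99.94961547851562), 82.66424560546875)
[ 296  155  100   88 4930] ((557.1426391601562, -23.083728790283203), (69.94572448730469, 55.01129913330078), 18.32957649230957)
0 [[252.9, 188.4], [242.5, 181.6], [230.8, 190.6], [241.3, 197.7]]
0.15 [[252.9, 188.4], [242.5, 181.6], [230.8, 188.7], [241.3, 195.9]]
0.5 [[252.9, 188.4], [242.5, 181.6], [231.8, 183.9], [242.4, 191.0]]
[[164 175 161  77  66  65  66  67  64  65  91  80  90  73  74  76  80  81  79  80]
 [138 139 128  75  68  67  65  63  66  62 111 123  86  76  75  78  80  81  76  75]
 [ 76  80  74  89  68  67  65  65  65  64  94 134  84  76  72  75  79  80  81  77]
 [111 116 125  95  64  69  66  67  69  66  91 123 143  88  73  71  74  76  76  80]
 [130 121 130 113  67  67  65  69  67  67  95 123 136 159 122  75  66  65  74  73]
 [134 132 134 113  67  65  70  70  70  68  98 120 124 134 157 180  90  83  71  67]
 [137 134 134 102  64  64  67  70  71  67 122 118 121
[... 243 characters left out ...]
10 118 127 127 129 129 129 127 130]
 [ 69  66  68  68  67  69  66  69  64  97 118 116 103  96 108 117 130 129 131 127]
 [ 66  67  69  66  67  67  70  70  68  71 110 126 114 119 121 114 123 120 127 110]
 [ 65  65  67  65  63  60  66  65  69  70  65  66 122 120 118 123 124 126 102  44]
 [ 68  69  65  61  97 165 164 123  67  66  70  70  69 103 128 126 124 117  98  39]
 [ 68  67  67 139 176 169 169 173 155  87  68  66  66  68  81 118 126 128 130 121]
 [ 65  79 168 171 168 168 167 169 170 168 123  67  69  70  68  70  74  82 126 129]
 [ 94 169 184 179 165 168 166 154 201 170 170 171  90  65  68  69  68  68  64  82]
 [179 213 225 222 180 166 204 223 206 194 182 167 170 150  68  66  69  68  69  69]]
```

```bash
python3 -c "
from plant import manip
print(manip.job_done())"
```

```text
the job is handed in; nothing more can be done
None
```

The red lid is on the tub with its lip on the label side. Both thumb pads clicked and sit at 105 mm, with no reading above about 26 N. The flap is shut at its expected height and took a steady 20 N push for about 1.5 s; I judged it shut from height and force, with no picture afterwards. The job was handed in at about 27 s.

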